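# Butt a frame moulding against its stop and snap the toggle clamp shut

## Robot

A 6-joint arm with a two-finger parallel gripper is mounted at the origin on the work surface. World frame = base frame: x ahead of the robot, y to its left, z up, the work surface at z = 0. Lengths are in m, angles in rad, forces in N, time in s.
With the tool pointing down it reaches from about 0.3 to 0.775 m from the base axis. Payload 14.6 kg.
Tool frame: the origin (TCP) lies at the very end of the fingers, on their centre line; the grasp point (between the pads) lies 19 mm behind it; y points along the fingers, z is the direction in which the jaws open and shut, and the axes are right-handed (so a half turn about y gives the same grasp; the last joint's range is limited). The gripper opens to 94 mm and grips with 3 to 60 N. Pads are 16 mm wide; open, the fingers measure 119 mm over their backs; the gripper's body (75 mm by 177 mm) begins 78 mm behind the grasp point.
Start: joints at [1.258, 0.3, 1.521, -0, 1.321, -0.067], TCP at [0.134, 0.533, 0.205] pointing down, gripper open.
Joint ranges: [-3.03, 3.03], [-0.79, 2.21], [0.23, 2.52], [-1.04, 4.18], [0, 3.07], [-2.55, 2.55]. Speed limits (rad/s): [2.22, 2.22, 2.57, 3.14, 3.14, 3.14].

## Interface

Orientations are given as [roll, pitch, yaw] about the fixed x, y, z axes, in that order (R = Rz(yaw) Ry(pitch) Rx(roll)).
In Python, from station import get_obs, camera, job gives the robot as it stands.
- The arm moves only by the tool step_arm, never from a script. Its argument "targets" is a list of rows, each a list of 6 numbers: the shift along the tool's x, y, z in mm, then the turn, a rotation vector about the tool's x, y, z in degrees. In form: [[dx, dy, dz, rx, ry, rz], ...]. A call has 1 to 12 rows; each row shifts and turns the commanded pose from where the row before left it, along the tool's axes as they then stand; what a row does not reach is not made up. A row lasts 1/8 s, in which the tool goes at most 62.5 mm and 10.7 degrees, less where a joint would pass 70% of its speed; a pose out of reach is approached as far as the arm can. A call is refused whole if a number of a shift passes 62.5 or a number of a turn 10.7, either way. A call with a gripper value outside its range is refused whole. "gripper" is the opening, from -1 (shut) to 1 (fully open), set as the call begins (left out, the last holds). The fingers move at their own pace and stop on an object; "squeeze" is the grip in N (left out, the last holds). Time passes only in rows, so rows that do not move let the fingers close. It gives the time, the measured TCP pose, the force and the opening at its end, in the units of the state.
- get_obs(): the state, without advancing time (a new reading comes with each control period).
- camera(name): name is "scene" or "top" or "wrist"; returns a dict with "pixels" (420x560x3 uint8, red, green, blue), "intrinsics" (3x3 intrinsics, pixels), "R" (3x3) and "t" (3): a world point X has camera coordinates R X + t; the wrist camera has in their place "tool_from_camera" (4x4, takes a point from camera to tool coordinates, whose origin is the TCP and whose axes are the tool frame's). Camera axes: x right, y down, z forward; pixel columns grow to the right and rows downward; lengths in m; the calibration is good to about 2 mm. A picture is of the moment at which its call begins: read the wrist's pose just before it. There is no depth.
- job.hand_in(): hands the job in, once; it reports no verdict.
The state is a dict: "time_s": time; "qpos": joint angles; "joint_vel": joint speeds; "tau": joint torques, N m; "ee_pos": TCP position; "eef_rot": TCP orientation; "force": force on the tool from outside, world axes, zero at the start; "moment": the same for the moment, N m; "grip_width": finger opening in m.
Only numpy, scipy, OpenCV 4.12 (cv2) and the standard library are available. Lean on these libraries where they do the work, as an engineer would, in place of code of your own. Each camera call takes 0.05 s, during which the arm holds its last target.

## Task

On the framing jig, push the length of picture-frame moulding along its channel with the fingertips until its end butts against the end stop. Then push the toggle clamp's black handle over and down, past its dead point, until it snaps into lock with the pad pressing on the moulding. Do not pick up the moulding, leave everything else where it stands, and finish clear of it all.

Things in the scene. Friction and masses are not known exactly. Their poses are not given: they have to be found in the camera images.
- jig: framing jig screwed to the table: dark red plate, top 12 mm above the table. Origin on the table under the plate (x -140 to 130, y -100 to 100 mm). x runs along the moulding channel towards the end stop, y from the channel towards the clamp handle, z up. Steel clamp cheeks stand at x 24 to 56, y -7 to 47 mm, 62 mm high; the pad arm, while open, reaches up to 110 mm high at y -80 to 0 mm
- stop_face (a point): centre of the end stop's face that the moulding butts against, at jig x = 110, y = -45 mm, 22 mm above the table; axes as the jig's. The stop's top is 36 mm above the table. The channel leading to it lies between two aluminium fences 39 mm apart, 10 mm thick, tops 24 mm above the table, from jig x = -20 to 110 mm
- moulding_near (a point): centre of the moulding's near end face (the one to push on), away from the stop, 10 mm above the moulding's underside. This end stands out 40 mm or more from the fences, over the bare plate, with free space behind it. Axes as the moulding's
- moulding_far (a point): centre of the moulding's far end face, the one that must butt against the stop, 85 mm beyond the middle, 10 mm above the underside
- moulding_mid (a point): middle of the moulding, 10 mm above its underside
- lever_pivot (a point): pivot of the clamp's handle, fixed on the jig at x = 40, y = 35 mm, 50 mm above the table; axes as the jig's. The handle turns about the jig's x axis
- lever_grip (a point): point on the axis of the clamp's black handle, 95 mm from the pivot. The black grip is a round bar of 18 mm diameter from 49 to 134 mm from the pivot; the shank below it is a 10 mm steel rod
- clamp_lever (a joint): angle of the clamp handle, rad: 0 open, the handle 75 degrees above the jig's +y direction; grows as it is pushed over towards +y and down (elevation = 75 degrees minus angle). Before the dead point at about 0.88 a spring pushes it back (up to about 10 N at the grip); just past it the handle snaps by itself to 1.15, the locked stop, 9 degrees above level
- clamp_pad: rubber pad of the clamp, 16 mm across, origin at the centre of its underside; it comes down on the moulding as the handle is closed and presses with about 6 N when locked
- nail_tin: bystander: small closed aluminium tin, 38 mm across and 32 mm high, standing on the jig's plate, origin under its centre
- offcut: bystander: 70 mm offcut of the same moulding (36 mm wide, 22 mm high) lying on the table beside the jig, origin under its centre
- glue: bystander: white glue bottle, 54 mm across and 150 mm high, standing beyond the jig, origin under its centre
- tape: bystander: roll of tape, a ring 90 mm across and 25 mm high, lying flat, origin under its centre
- hammer: bystander: hammer about 240 mm long, lying on the right of the table, origin under it
- corner: bystander: L-shaped corner sample of moulding, legs about 90 mm, 22 mm high, on the right of the table, origin under its bend
- jar: bystander: grey jar, 60 mm across and 60 mm high, on the left of the table, origin under its centre
- moulding: loose wooden frame moulding 170 mm long (along its x axis, which points to the stop), 36 mm wide, 16 mm high with a brass lip up to 22 mm along its +y edge, about 0.12 kg, lying on the jig's plate in the channel with 3 mm of side play. Origin under its middle
Mind the look-alikes: they are no part of the job. Of the things like the moulding, leave any that is purple; of the rest the smaller one is meant.

How it is judged:
On the way, in this order (a step that is already met when the one before it is completed fails the run):
1. the moulding butts against the end stop while the clamp is still open (x of moulding_far in the frame of stop_face above -0.004 m and y of moulding_far in the frame of stop_face between -0.008 and 0.008 m and value of joint clamp_lever below 0.5 rad), for 0.2 s.
2. the handle has snapped over its dead point into lock (value of joint clamp_lever above 1.07 rad), for 0.3 s.
At the end, for the whole second after the job is handed in: the moulding's far end is within 4 mm of the stop face (and within 8 mm sideways), the handle is at 1.07 rad or more, the pad presses on the moulding with more than 2 N, and the moulding is at rest (x of moulding_far in the frame of stop_face above -0.004 m and y of moulding_far in the frame of stop_face between -0.008 and 0.008 m and value of joint clamp_lever above 1.07 rad and contact force between clamp_pad and moulding above 2 N and linear speed of moulding below 0.02 m/s); the robot touches nothing.
It fails at once if the moulding is lifted more than 12 mm off the plate or tipped more than 0.2 rad (height (world z) of moulding_mid above 0.034 m or angle between moulding_mid's own z axis and vertical above 0.2 rad).
It fails at once if a bystander is moved more than 20 mm or tipped over (distance of any of nail_tin, offcut, glue, tape, hammer, corner, jar from where it was at the start of the episode above 0.02 m or angle between any of glue, jar, nail_tin's own z axis and vertical above 0.5 rad).
It also fails if it takes over 40 s, if anything falls off the work surface, if the arm or the gripper's body presses on something with over 40 N, if the wrist force passes 120 N, or if a joint passes its speed limit or range.

## Working session

There is one attempt and no reset: what is moved stays moved. The work goes in short steps, Python scripts to look and compute and a tool call to move; the robot and the scene stay as the last step left them, time stands still between calls to the robot, and variables do not carry over. Pictures are saved under pics/ and viewed, and the job is handed in when it is done.

Besides the shell and the picture viewer there is one more tool, called after ">>>" as name([rows], argument=value, ...), one row to a line, values as JSON. step_arm: Moves the arm, as the interface text tells. Its arguments: {"type":"object","properties":{"targets":{"type":"array","items":{"type":"array","items":{"type":"number"}}},"gripper":{"type":"number"},"squeeze":{"type":"number"}},"required":["targets"]}

```bash
mkdir -p pics; ls; python3 - <<'E'
from station import get_obs, camera
import cv2,pickle
o=get_obs();print({k:o[k] for k in('time_s','ee_pos','eef_rot','force','grip_width')})
d={}
for n in('scene','top','wrist'):
    c=camera(n);d[n]=c;cv2.imwrite(f'pics/{n}0.png',c['pixels'][:,:,::-1])
    print(n,c['intrinsics'].tolist())
pickle.dump(d,open('cams.pkl','wb'))
E
```

```text
pics
{'time_s': 0.0, 'ee_pos': array([0.13374329, 0.53321312, 0.20488744]), 'eef_rot': array([-1.57195096e+00,  6.01556777e-05, -2.45782025e-01]), 'force': array([-0.17317639, -0.30678936, -0.24903646]), 'grip_width': 0.09426246801348416}
scene [[479.5434073426431, 0.0, 274.5626085672961], [0.0, 479.5434073426431, 204.63002322063517], [0.0, 0.0, 1.0]]
top [[412.45439943072677, 0.0, 278.76338102792283], [0.0, 412.45439943072677, 215.75543211911275], [0.0, 0.0, 1.0]]
wrist [[292.0215178961633, 0.0, 273.60539210336196], [0.0, 292.0215178961633, 217.65015289729376], [0.0, 0.0, 1.0]]
```

View pics/scene0.png

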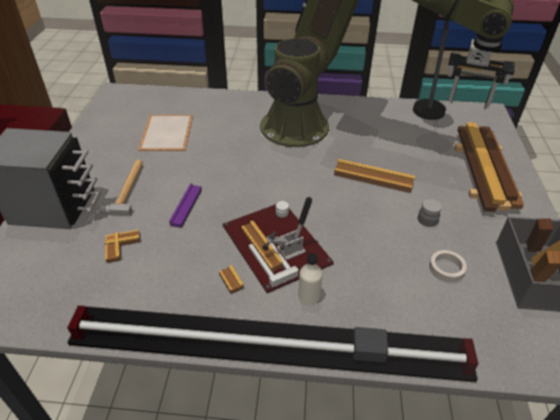

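View pics/top0.png

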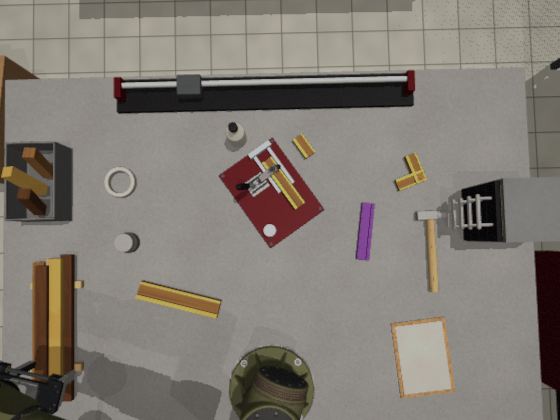

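View pics/wrist0.png

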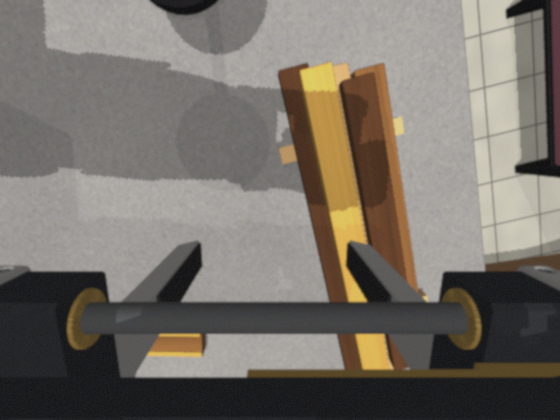

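The things like the moulding, by their pixels in the top view:
- the piece in the jig channel at (283,183)
- the longer brown and yellow length at (178,299)
- the purple one at (365,231)

The piece in the channel fits: it isn't purple and it's the smaller of the other two. I'll confirm it in an enlarged crop.

```bash
python3 - <<'E'
import cv2,pickle
d=pickle.load(open('cams.pkl','rb'))
t=d['top']['pixels'][125:255,210:335,::-1]
cv2.imwrite('pics/topc.png',cv2.resize(t,None,fx=4.6,fy=4.6,interpolation=cv2.INTER_CUBIC))
t=d['scene']['pixels'][185:310,210:340,::-1]
cv2.imwrite('pics/scenec.png',cv2.resize(t,None,fx=4.8,fy=4.8,interpolation=cv2.INTER_CUBIC))
for n in('scene','top'):
    print(d[n]['R'].round(3).tolist(),d[n]['t'].round(3), (-d[n]['R'].T@d[n]['t']).round(3))
print(d['wrist']['tool_from_camera'].round(3))
E
```

```text
[[-0.094, 0.996, 0.005], [0.674, 0.067, -0.735], [-0.733, -0.066, -0.678]] [ 0.069 -0.28   1.738] [1.469 0.065 0.971]
[[-0.024, -1.0, -0.002], [-0.999, 0.024, -0.048], [0.049, 0.0, -0.999]] [-0.023  0.51   1.221] [ 0.449 -0.036  1.244]
[[-0.001  0.972  0.233 -0.068]
 [-0.001 -0.233  0.972 -0.18 ]
 [ 1.     0.001  0.001 -0.001]
 [ 0.     0.     0.     1.   ]]
```

View pics/topc.png

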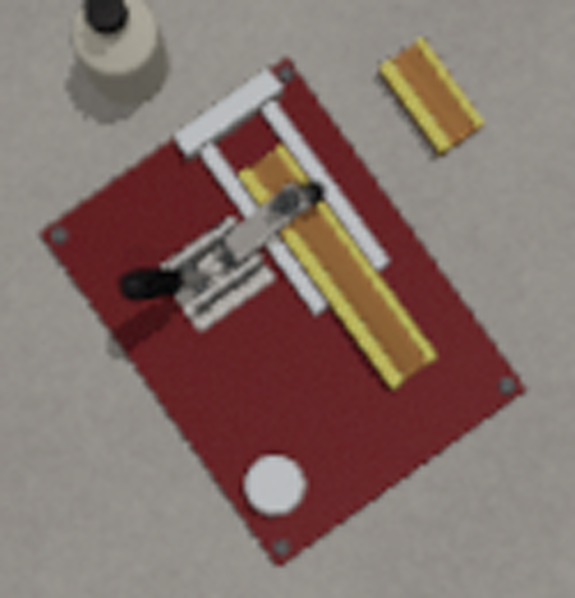

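View pics/scenec.png

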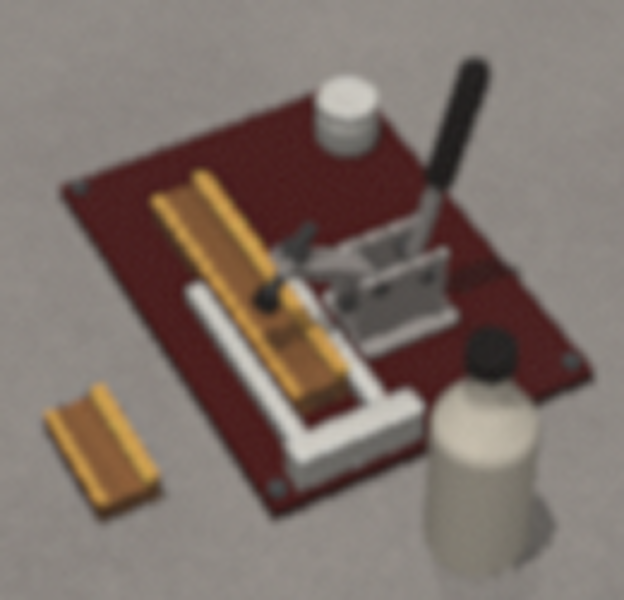

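```bash
cat > h.py <<'E'
import numpy as np,pickle,cv2
d=pickle.load(open('cams.pkl','rb'))
def ray(n,u,v,z):
    c=d[n];K=c['intrinsics'];R=c['R'];t=c['t']
    C=-R.T@t; r=R.T@np.linalg.inv(K)@np.array([u,v,1.]); return C+r*(z-C[2])/r[2]
def proj(n,X,c=None):
    c=c or d[n];p=c['R']@np.asarray(X)+c['t'];p=c['intrinsics']@p;return p[:2]/p[2]
T=lambda x,y:(210+(x+.5)/4.6-.5,125+(y+.5)/4.6-.5)
S=lambda x,y:(210+(x+.5)/4.8-.5,185+(y+.5)/4.8-.5)
E
python3 - <<'E'
from h import *
from scipy.optimize import least_squares
obs=[('top',T(43,233),130,100),('top',T(288,60),130,-100),('top',T(525,390),-140,-100),('top',T(280,565),-140,100),
('scene',S(275,517),130,-100),('scene',S(594,378),130,100),('scene',S(63,188),-140,-100)]
def P(p,x,y,z):
    c,s=np.cos(p[2]),np.sin(p[2]);return np.array([p[0]+c*x-s*y,p[1]+s*x+c*y,z])
for n,uv,x,y in obs: print(n,ray(n,*uv,.012).round(4))
def f(p,sel):
    return np.concatenate([proj(n,P(p,x/1e3,y/1e3,.012))-uv for n,uv,x,y in obs if n in sel])
for sel in(('top',),('scene',),('top','scene')):
    r=least_squares(f,[.55,0,.5],args=(sel,));print(sel,r.x.round(4),r.fun.round(1))
p=r.x
def inv(X):
    c,s=np.cos(p[2]),np.sin(p[2]);dx,dy=X[0]-p[0],X[1]-p[1];return np.array([c*dx+s*dy,-s*dx+c*dy])*1e3
for nm,n,uv,z in [('near lip','top',T(398,388),.034),('near -y','top',T(437,355),.028),('far lip','top',T(241,172),.034),('far -y','top',T(280,147),.028),
 ('near lip','scene',S(202,170),.034),('near -y','scene',S(152,200),.028),('far lip','scene',S(348,366),.034),('far -y','scene',S(300,402),.028),
 ('tin','top',T(275,485),.044),('offcut','top',T(431,97),.022),('glue','top',T(105,10),.15)]:
    X=ray(n,*uv,z);print(nm,n,X.round(4),inv(X).round(1))
np.save('jig.npy',p)
# handle tip check
for th in(0,.88,1.15):
  e=np.radians(75)-th
  for L in(.049,.095,.134):
    X=P(p,.04,.035+L*np.cos(e),.05+L*np.sin(e));print(th,L,X.round(4),proj('top',X).round(1),proj('scene',X).round(1))
print('stop',P(p,.11,-.045,.022))
E
```

```text
top [0.6354 0.1412 0.012 ]
top [ 0.7457 -0.0215  0.012 ]
top [ 0.5251 -0.1707  0.012 ]
top [ 0.4154 -0.0087  0.012 ]
scene [ 0.7508 -0.0174  0.012 ]
scene [0.6414 0.1452 0.012 ]
scene [ 0.5257 -0.1669  0.012 ]
('top',) [ 0.5846 -0.0121  0.5959] [-0.8 -0.2  0.1 -0.8  0.9  0.1 -0.2  0.9]
('scene',) [ 0.5874 -0.0073  0.5847] [-0.6 -0.   1.  -0.2 -0.4  0. ]
('top', 'scene') [ 0.5856 -0.01    0.5941] [-1.5 -0.6 -0.5 -1.2  0.2 -0.2 -1.   0.6 -1.  -0.6  0.2 -1.2 -1.5 -0.1]
near lip top [ 0.527  -0.0872  0.034 ] [-91.8 -31.1]
near -y top [ 0.548 -0.113  0.028] [-88.8 -64.3]
far lip top [0.6684 0.0101 0.034 ] [ 79.9 -29.7]
far -y top [ 0.6852 -0.0152  0.028 ] [ 79.6 -60.1]
near lip scene [ 0.5247 -0.0839  0.034 ] [-91.8 -27.2]
near -y scene [ 0.546  -0.1103  0.028 ] [-89. -61.]
far lip scene [0.6649 0.0127 0.034 ] [ 78.5 -25.6]
far -y scene [ 0.6871 -0.0108  0.028 ] [ 83.7 -57.5]
tin top [ 0.4668 -0.0074  0.044 ] [-97.   68.7]
offcut top [ 0.7167 -0.1141  0.022 ] [  50.5 -159.6]
glue top [0.7446 0.0829 0.15  ] [183.8 -12. ]
0 0.049 [0.592  0.0519 0.0973] [246.7 185.4] [300.  224.4]
0 0.095 [0.5854 0.0617 0.1418] [241.8 186. ] [304.7 210.3]
0 0.134 [0.5797 0.0701 0.1794] [237.3 186.5] [309.  197.9]
0.88 0.049 [0.5742 0.0783 0.0704] [238.3 193. ] [309.9 227.5]
0.88 0.095 [0.5508 0.113  0.0895] [225.5 200.9] [323.8 217.1]
0.88 0.134 [0.5309 0.1423 0.1057] [214.2 207.8] [335.6 208.2]
1.15 0.049 [0.572  0.0815 0.0578] [237.7 194.2] [310.9 230.4]
1.15 0.095 [0.5466 0.1191 0.065 ] [224.5 203.1] [325.5 222.7]
1.15 0.134 [0.5251 0.151  0.0712] [213.1 210.8] [337.6 216.3]
stop [0.70191517 0.01426838 0.022     ]
```

The crop shows the brass-lipped brown piece lying in the channel, with its near end at crop (417,372) and its far end short of the white stop. That is the one meant. Next I'll work out a pose behind the near end.

```bash
cat >> h.py <<'E'
from scipy.spatial.transform import Rotation as Ro
p=np.load('jig.npy') if __import__('os').path.exists('jig.npy') else None
def J(x,y,z=0):  # mm -> world m
    c,s=np.cos(p[2]),np.sin(p[2]);x,y=x/1e3,y/1e3;return np.array([p[0]+c*x-s*y,p[1]+s*x+c*y,z/1e3])
def Ji(X):
    c,s=np.cos(p[2]),np.sin(p[2]);dx,dy=X[0]-p[0],X[1]-p[1];return np.array([c*dx+s*dy,-s*dx+c*dy,X[2]])*1e3
def Rt(o): return Ro.from_euler('xyz',o['eef_rot']).as_matrix()
def dtool(o,X): return Rt(o).T@(np.asarray(X)-o['ee_pos'])*1e3
E
python3 - <<'E'
from h import *
from station import get_obs
o=get_obs();R=Rt(o);print(R.round(3))
X=J(-125,-45,110);print(X,dtool(o,X))
Rg=Ro.from_euler('xyz',[-np.pi/2,0,p[2]-np.pi]).as_matrix()
print(Rg.round(3), Ro.from_matrix(R.T@Rg).as_rotvec(degrees=True))
# per-row shifts for 14 equal rows with rotation about tool y
n=14;tot=X-o['ee_pos'];rv=Ro.from_matrix(R.T@Rg).as_rotvec()/n
Rc=R
for i in range(n):
    print((Rc.T@tot/n*1e3).round(1)); Rc=Rc@Ro.from_rotvec(rv).as_matrix()
E
```

```text
[[ 0.97  -0.     0.243]
 [-0.243 -0.001  0.97 ]
 [-0.    -1.    -0.001]]
[ 0.50718703 -0.11728371  0.11      ] [ 520.4820255    95.45583413 -540.0992274 ]
[[-0.829  0.     0.56 ]
 [-0.56   0.    -0.829]
 [ 0.    -1.     0.   ]] [2.71850116e-02 1.31877041e+02 5.44595492e-02]
[ 37.2   6.8 -38.6]
[ 43.    6.8 -32. ]
[ 47.6   6.8 -24.5]
[ 51.    6.8 -16.4]
[53.   6.8 -7.8]
[53.6  6.8  1. ]
[52.7  6.8  9.7]
[50.4  6.8 18.2]
[46.7  6.8 26.2]
[41.8  6.8 33.5]
[35.8  6.8 39.9]
[28.7  6.8 45.2]
[21.   6.8 49.3]
[12.6  6.8 52.1]
```

>>> step_arm([
  [37, 0, -39, 0, 9.5, 0],
  [43, 0, -32, 0, 9.5, 0],
  [48, 0, -25, 0, 9.5, 0],
  [51, 0, -16, 0, 9.5, 0],
  [53, 0, -8, 0, 9.5, 0],
  [54, 0, 1, 0, 9.5, 0],
  [53, 0, 10, 0, 9.5, 0],
  [50, 0, 18, 0, 9.5, 0],
  [47, 0, 26, 0, 9.5, 0],
  [42, 0, 34, 0, 9.5, 0],
  [36, 0, 40, 0, 9.5, 0],
  [29, 0, 45, 0, 9.5, 0],
], gripper=-1, squeeze=30)

```text
time_s: 1.65
ee_pos: [0.4502, -0.0304, 0.2054]
eef_rot: [-1.571, 0.0, -2.241]
force: [0.3, 0.9, 0.2]
grip_width: 0.0006
```

```bash
python3 - <<'E'
from h import *
from station import get_obs
o=get_obs();R=Rt(o);print(o['time_s'],o['ee_pos'],o['eef_rot'],o['grip_width'],o['joint_vel'].round(2))
X=J(-125,-45,110);print(dtool(o,X))
Rg=Ro.from_euler('xyz',[-np.pi/2,0,p[2]-np.pi]).as_matrix()
print(Ro.from_matrix(R.T@Rg).as_rotvec(degrees=True))
E
```

```text
1.65 [ 0.45024677 -0.03036996  0.20543259] [-1.57073715e+00  1.23503464e-04 -2.24123701e+00] 0.0005639920654965145 [-0.81  0.49 -0.52  0.    0.02  0.51]
[32.73410696 95.43438043 98.61201269]
[-2.28055214e-03  1.75448756e+01 -7.53996139e-03]
```

>>> step_arm([
  [21, 0, 48, 0, 9, 0],
  [13, 15, 51, 0, 8.8, 0],
  [0, 40, 0, 0, 0, 0],
  [0, 40, 0, 0, 0, 0],
  [0, 0, 0, 0, 0, 0],
])

```text
time_s: 2.28
ee_pos: [0.4983, -0.1206, 0.1083]
eef_rot: [-1.575, -0.003, -2.546]
force: [-0.4, -0.5, -0.3]
grip_width: 0.0002
```

```bash
python3 - <<'E'
from h import *
from station import get_obs,camera
o=get_obs();print(o['time_s'],o['ee_pos'],o['eef_rot'],Ji(o['ee_pos']),p[2]-np.pi)
w=camera('wrist');s=camera('scene');t=camera('top')
pickle.dump((o,w,s,t),open('w1.pkl','wb'))
cv2.imwrite('pics/w1.png',w['pixels'][:,:,::-1])
cv2.imwrite('pics/s1.png',cv2.resize(s['pixels'][150:310,190:390,::-1],None,fx=3.7,fy=3.7,interpolation=cv2.INTER_CUBIC))
E
```

```text
2.275 [ 0.49828932 -0.12056298  0.10826619] [-1.57497135 -0.0033013  -2.54633927] [-134.20863655  -42.73639379  108.26618538] -2.5474528641624246
```

View pics/w1.png

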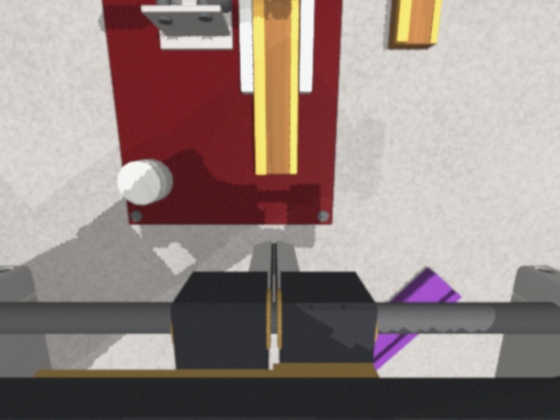

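View pics/s1.png

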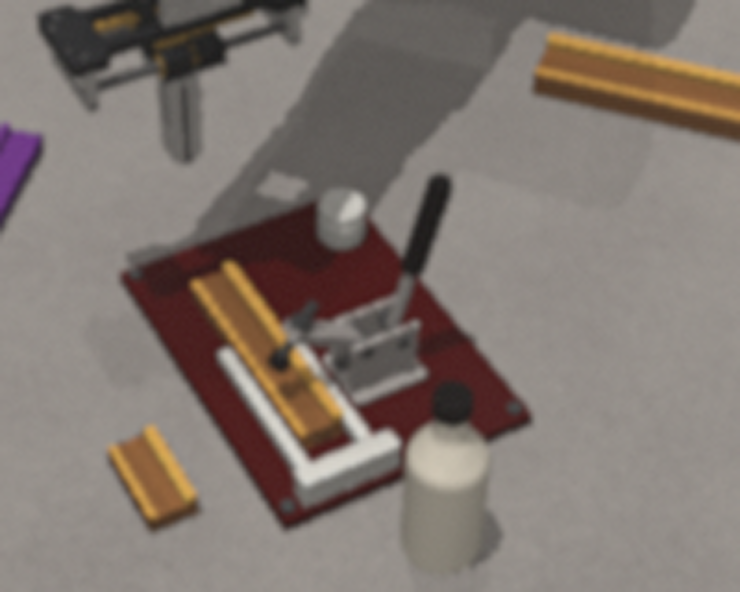

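The wrist view shows the moulding's near end at (255–298,174), the plate's near edge along row 224 from (128) to (332), and the fingertips at (274,243). I'll measure from these.

```bash
cat >> h.py <<'E'
def wray(o,w,u,v,z):
    R=Rt(o);M=w['tool_from_camera'];K=w['intrinsics']
    C=R@M[:3,3]+o['ee_pos'];r=R@M[:3,:3]@np.linalg.inv(K)@np.array([u,v,1.])
    return C+r*(z-C[2])/r[2]
E
python3 - <<'E'
from h import *
o,w,s,t=pickle.load(open('w1.pkl','rb'))
for nm,u,v,z in[('near lip',255,174,.034),('near -y',298,174,.028),('corner',128.5,224,.012),('corner-',332,224,.012),('fence+ end outer',240,93,.024),('fence- end outer',312,93,.024),('tin',0.5*(118+172),182,.03)]:
    X=wray(o,w,u,v,z);print(nm,X.round(4),Ji(X).round(1), (Rt(o).T@(X-o['ee_pos'])*1e3).round(1))
E
```

```text
near lip [ 0.5259 -0.0823  0.034 ] [-90.  -26.5  34. ] [-44.5  74.2 -15.9]
near -y [ 0.5465 -0.1137  0.028 ] [-90.4 -64.   28. ] [-44.   80.   21.7]
corner [ 0.4132 -0.0065  0.012 ] [-140.8   99.5   12. ] [   6.2   96.9 -141.8]
corner- [ 0.5251 -0.1709  0.012 ] [-140.2  -99.5   12. ] [ 5.7 96.  57.1]
fence+ end outer [ 0.5742 -0.0346  0.024 ] [-23.2 -14.   24. ] [-111.3   84.   -28.2]
fence- end outer [ 0.6082 -0.0848  0.024 ] [-23.1 -74.6  24. ] [-111.4   83.8   32.4]
tin [ 0.4649 -0.0058  0.03  ] [-97.6  71.1  30. ] [ -37.    78.6 -113.4]
```

>>> step_arm([
  [-3, 45, 2, 0, 0, 0],
  [0, 43, 0, 0, 0, 0],
  [0, 0, 0, 0, 0, 0],
  [0, 0, 0, 0, 0, 0],
])

```text
time_s: 2.92
ee_pos: [0.5046, -0.1212, 0.0249]
eef_rot: [-1.568, 0.002, -2.546]
force: [-0.1, 0.2, 0.4]
grip_width: 0.0005
```

```bash
cat > st.py <<'E'
from h import *
from station import get_obs
o=get_obs();print(o['time_s'],'rot',o['eef_rot'].round(4),'jig',Ji(o['ee_pos']).round(1),'F',o['force'].round(1),'M',o['moment'].round(2))
E
python3 st.py
```

```text
2.925 rot [-1.5684e+00  1.9000e-03 -2.5460e+00] jig [-129.3  -46.8   24.9] F [-0.1  0.2  0.4] M [-0.07  0.17 -0.  ]
```

>>> step_arm([
  [-10, 4, -1, 0, 0, 0],
  [-8, 1, 0, 0, 0, 0],
  [-6, 0, 0, 0, 0, 0],
  [-6, 0, 0, 0, 0, 0],
  [-6, 0, 0, 0, 0, 0],
  [-6, 0, 0, 0, 0, 0],
  [-6, 0, 0, 0, 0, 0],
])

```text
time_s: 3.8
ee_pos: [0.5428, -0.093, 0.0175]
eef_rot: [-1.571, -0.0, -2.546]
force: [-1.7, 0.1, 1.5]
grip_width: 0.0005
```

```bash
python3 st.py
```

```text
3.8 rot [-1.5708e+00 -1.0000e-04 -2.5462e+00] jig [-81.9 -44.8  17.5] F [-1.7  0.1  1.5] M [-0.13  0.42  0.  ]
```

>>> step_arm([
  [-4, 0, 0, 0, 0, 0],
  [-4, 0, 0, 0, 0, 0],
  [-2, 0, 0, 0, 0, 0],
  [0, 0, 0, 0, 0, 0],
])

```text
time_s: 4.3
ee_pos: [0.5509, -0.0875, 0.0174]
eef_rot: [-1.571, 0.0, -2.546]
force: [0.1, -0.9, 1.3]
grip_width: 0.0003
```

```bash
python3 st.py
```

```text
4.3 rot [-1.5708e+00  1.0000e-04 -2.5461e+00] jig [-72.1 -44.7  17.4] F [ 0.1 -0.9  1.3] M [-0.05  0.13  0.03]
```

>>> step_arm([
  [-2, 0, 0, 0, 0, 0],
  [-2, 0, 0, 0, 0, 0],
  [0, 0, 0, 0, 0, 0],
])

```text
time_s: 4.68
ee_pos: [0.5524, -0.0864, 0.0174]
eef_rot: [-1.572, -0.004, -2.546]
force: [-15.5, -9.4, 9.5]
grip_width: 0.0006
```

>>> step_arm([
  [-1, 0, 0, 0, 0, 0],
  [-1, 0, 0, 0, 0, 0],
  [0, 0, 0, 0, 0, 0],
])

```text
time_s: 5.05
ee_pos: [0.5525, -0.0863, 0.0174]
eef_rot: [-1.573, -0.008, -2.546]
force: [-27.8, -18.2, 18.4]
grip_width: 0.0004
```

```bash
python3 st.py; python3 - <<'E'
from h import *
from station import get_obs,camera
o=get_obs()
w=camera('wrist');s=camera('scene');t=camera('top')
pickle.dump((o,w,s,t),open('w2.pkl','wb'))
cv2.imwrite('pics/w2.png',w['pixels'][:,:,::-1])
cv2.imwrite('pics/s2.png',cv2.resize(s['pixels'][200:300,220:340,::-1],None,fx=6,fy=6,interpolation=cv2.INTER_CUBIC))
E
```

```text
5.05 rot [-1.5733 -0.008  -2.5462] jig [-70.1 -44.7  17.4] F [-27.8 -18.2  18.4] M [-3.26  5.27  0.03]
```

View pics/w2.png

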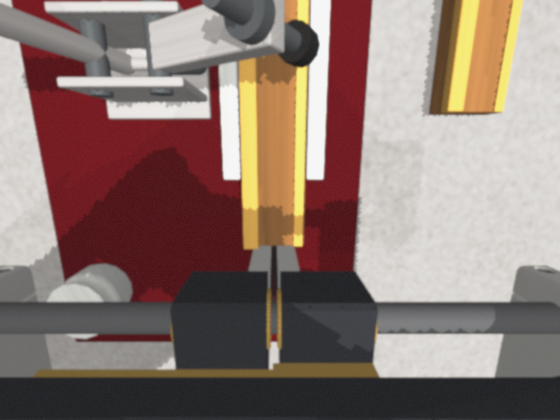

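View pics/s2.png

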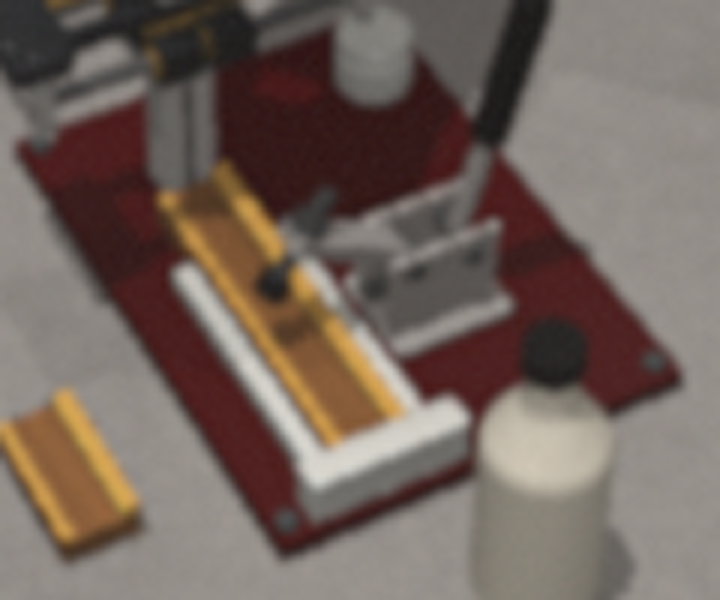

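The moulding has stopped against the white stop: scene crop (300–400,440) shows no gap, and pushing harder raised the horizontal force to 33 N with no further movement. I'll back off and rise.

>>> step_arm([
  [6, 0, 0, 0, 0, 0],
  [12, 0, 0, 0, 0, 0],
  [15, -20, 0, 0, 0, 0],
  [0, -50, 0, 0, 0, 0],
  [0, -60, 0, 0, 0, 0],
  [0, -60, 0, 0, 0, 0],
  [0, -40, 0, 0, 0, 0],
  [0, 0, 0, 0, 0, 0],
])

```text
time_s: 6.2
ee_pos: [0.5291, -0.103, 0.2504]
eef_rot: [-1.567, 0.004, -2.546]
force: [0.2, -0.1, -1.2]
grip_width: 0.0006
```

```bash
python3 st.py; python3 - <<'E'
from h import *
from station import get_obs,camera
o=get_obs()
w=camera('wrist');s=camera('scene');t=camera('top')
pickle.dump((o,w,s,t),open('w3.pkl','wb'))
cv2.imwrite('pics/w3.png',w['pixels'][:,:,::-1])
R=Rt(o);X=J(40,12,235);print(dtool(o,X))
Rg=Ro.from_euler('xyz',[-np.pi/2,0,p[2]-np.pi/2]).as_matrix()
rv=Ro.from_matrix(R.T@Rg).as_rotvec(degrees=True);print(rv)
n=9;tot=X-o['ee_pos'];Rc=R
for i in range(n):
    print((Rc.T@tot/n*1e3).round(1)); Rc=Rc@Ro.from_rotvec(rv/n,degrees=True).as_matrix()
E
```

```text
6.2 rot [-1.5666  0.0038 -2.546 ] jig [-98.8 -45.4 250.4] F [ 0.2 -0.1 -1.2] M [-0.03  0.1   0.01]
[-138.83366714   15.69278372  -57.28538045]
[-3.60163107e-01 -8.99181592e+01  1.48061889e-02]
[-15.4   1.7  -6.4]
[-16.3   1.7  -3.6]
[-16.7   1.7  -0.7]
[-16.5   1.7   2.2]
[-15.9   1.7   5. ]
[-14.8   1.7   7.7]
[-13.2   1.7  10.2]
[-11.3   1.7  12.3]
[-9.   1.7 14.1]
```

View pics/w3.png

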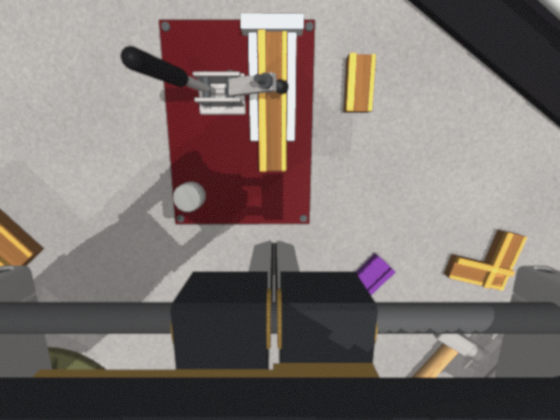

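The wrist view shows the moulding's far end against the white stop at about (272,30), with the handle still open, its tip at (130,55). Next I'll turn 90° and move above the -y side of the handle.

>>> step_arm([
  [-15, 0, -6, 0, -10, 0],
  [-16, 0, -4, 0, -10, 0],
  [-17, 0, -1, 0, -10, 0],
  [-17, 0, 2, 0, -10, 0],
  [-16, 0, 5, 0, -10, 0],
  [-15, 0, 8, 0, -10, 0],
  [-13, 0, 10, 0, -10, 0],
  [-11, 0, 12, 0, -10, 0],
  [-9, 0, 14, 0, -10, 0],
  [0, 0, 0, 0, 0, 0],
  [0, 0, 0, 0, 0, 0],
])

```text
time_s: 7.72
ee_pos: [0.6099, 0.0224, 0.2466]
eef_rot: [-1.572, 0.001, -0.979]
force: [0.6, -0.4, 0.3]
grip_width: 0.0004
```

```bash
python3 st.py; python3 - <<'E'
from h import *
from station import get_obs,camera
o=get_obs()
w=camera('wrist');s=camera('scene');t=camera('top')
pickle.dump((o,w,s,t),open('w4.pkl','wb'))
cv2.imwrite('pics/w4.png',w['pixels'][:,:,::-1])
R=Rt(o);X=J(40,15,135);print(dtool(o,X))
M=w['tool_from_camera'];K=w['intrinsics']
def wp(X):
    q=R.T@(X-o['ee_pos']);c=M[:3,:3].T@(q-M[:3,3]);c=K@c;return (c[:2]/c[2]).round(1)
for L in(49,95,134):
    e=np.radians(75);print(L,wp(J(40,35+L*np.cos(e),50+L*np.sin(e))))
for e in np.radians([75,70,65,60,55,50,45,40,35,30,25,20,15]):
    L=92;print(round(np.degrees(e)),'TCP y,z',round(35+L*np.cos(e)-9*np.sin(e)-8,1),round(50+L*np.sin(e)+9*np.cos(e),1))
E
```

```text
7.725 rot [-1.572e+00  8.000e-04 -9.793e-01] jig [ 38.3  13.3 246.6] F [ 0.6 -0.4  0.3] M [-0.08 -0.04  0.04]
[ -1.66229183 111.56499047   1.80528765]
49 [275.6 177.8]
95 [275.9 169.9]
134 [276.3 161. ]
75 TCP y,z 42.1 141.2
70 TCP y,z 50.0 139.5
65 TCP y,z 57.7 137.2
60 TCP y,z 65.2 134.2
55 TCP y,z 72.4 130.5
50 TCP y,z 79.2 126.3
45 TCP y,z 85.7 121.4
40 TCP y,z 91.7 116.0
35 TCP y,z 97.2 110.1
30 TCP y,z 102.2 103.8
25 TCP y,z 106.6 97.0
20 TCP y,z 110.4 89.9
15 TCP y,z 113.5 82.5
```

View pics/w4.png

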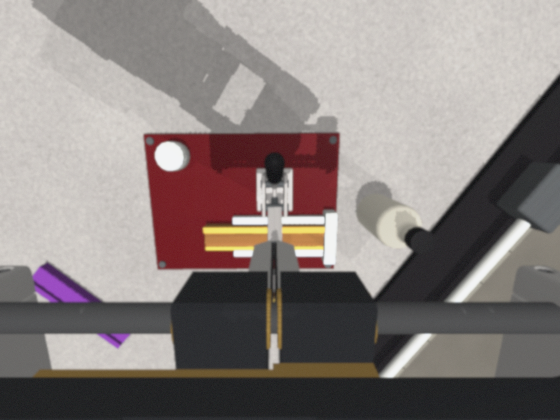

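The handle's tip shows at (275,161) and I predicted (276,161), so the alignment is good. I'll descend beside it.

>>> step_arm([
  [-1, 40, 2, 0, 0, 0],
  [0, 45, 0, 0, 0, 0],
  [0, 20, 0, 0, 0, 0],
  [0, 0, 0, 0, 0, 0],
  [0, 0, 0, 0, 0, 0],
])

```text
time_s: 8.5
ee_pos: [0.6119, 0.0245, 0.1438]
eef_rot: [-1.569, -0.001, -0.976]
force: [-0.3, 0.5, -0.6]
grip_width: 0.0003
```

```bash
python3 st.py
```

```text
8.5 rot [-1.5694e+00 -1.0000e-03 -9.7620e-01] jig [ 41.2  13.9 143.8] F [-0.3  0.5 -0.6] M [ 0.01  0.02 -0.02]
```

>>> step_arm([
  [-10, 0, -1, 0, 0, 0],
  [-10, 2, 0, 0, 0, 0],
  [-8, 1, 0, 0, 0, 0],
  [-8, 1, 0, 0, 0, 0],
  [-8, 2, 0, 0, 0, 0],
  [-8, 3, 0, 0, 0, 0],
  [-7, 4, 0, 0, 0, 0],
  [-7, 4, 0, 0, 0, 0],
  [0, 0, 0, 0, 0, 0],
])

```text
time_s: 9.62
ee_pos: [0.5739, 0.0786, 0.1257]
eef_rot: [-1.57, -0.002, -0.975]
force: [3.5, -6.1, 1.6]
grip_width: 0.0005
```

```bash
python3 st.py; python3 - <<'E'
from h import *
from station import get_obs,camera
o=get_obs()
s=camera('scene')
cv2.imwrite('pics/s5.png',cv2.resize(s['pixels'][180:300,230:370,::-1],None,fx=5,fy=5,interpolation=cv2.INTER_CUBIC))
E
```

```text
9.625 rot [-1.5702 -0.0019 -0.9752] jig [ 39.9  80.  125.7] F [ 3.5 -6.1  1.6] M [-1.48 -0.65  0.08]
```

View pics/s5.png

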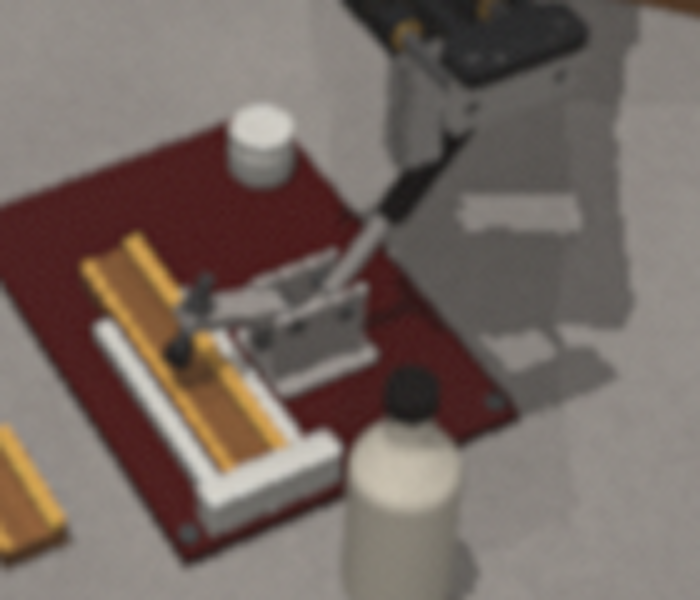

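The handle is going over as planned (grip at about (430,170)), and the pad is coming down over the moulding. I'll carry on along the arc.

>>> step_arm([
  [-6, 5, 0, 0, 0, 0],
  [-6, 5, 0, 0, 0, 0],
  [-6, 6, 0, 0, 0, 0],
  [-5, 6, 0, 0, 0, 0],
  [-4, 7, 0, 0, 0, 0],
  [-4, 7, 0, 0, 0, 0],
  [-3, 7, 0, 0, 0, 0],
  [0, 0, 0, 0, 0, 0],
])

```text
time_s: 10.68
ee_pos: [0.554, 0.1072, 0.0817]
eef_rot: [-1.572, 0.001, -0.975]
force: [-0.5, 0.2, -0.0]
grip_width: 0.0005
```

```bash
python3 st.py; python3 - <<'E'
from h import *
from station import get_obs,camera
o=get_obs()
s=camera('scene')
cv2.imwrite('pics/s6.png',cv2.resize(s['pixels'][180:300,230:370,::-1],None,fx=5,fy=5,interpolation=cv2.INTER_CUBIC))
E
```

```text
10.675 rot [-1.572e+00  7.000e-04 -9.751e-01] jig [ 39.5 114.8  81.7] F [-0.5  0.2 -0. ] M [-0.03  0.02 -0.02]
```

View pics/s6.png

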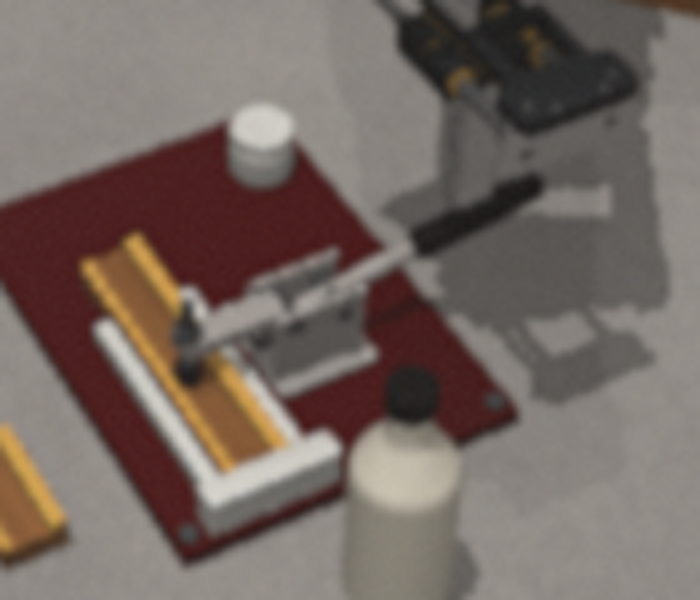

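The handle has snapped over: its tip is at crop (538,183) and I predicted (538,181) for 1.15 rad. The force reading is zero. I'll retreat straight up.

>>> step_arm([
  [0, -20, 0, 0, 0, 0],
  [0, -40, 0, 0, 0, 0],
  [0, -50, 0, 0, 0, 0],
  [0, -50, 0, 0, 0, 0],
  [0, -30, 0, 0, 0, 0],
  [0, 0, 0, 0, 0, 0],
  [0, 0, 0, 0, 0, 0],
  [0, 0, 0, 0, 0, 0],
  [0, 0, 0, 0, 0, 0],
])

```text
time_s: 11.85
ee_pos: [0.5544, 0.107, 0.2716]
eef_rot: [-1.572, 0.001, -0.975]
force: [0.2, -0.2, 0.2]
grip_width: 0.0003
```

```bash
python3 st.py; python3 - <<'E'
from h import *
from station import get_obs,camera
o=get_obs();print(o['joint_vel'].round(3))
s=camera('scene');w=camera('wrist')
print([proj('scene',J(40,35+134*np.cos(e),50+134*np.sin(e))) for e in np.radians([75-57.3*.88,75-57.3*1.07,9.1])])
cv2.imwrite('pics/w7.png',w['pixels'][:,:,::-1])
cv2.imwrite('pics/s7.png',cv2.resize(s['pixels'][180:300,230:370,::-1],None,fx=5,fy=5,interpolation=cv2.INTER_CUBIC))
E
```

```text
11.85 rot [-1.5719e+00  6.0000e-04 -9.7540e-01] jig [ 39.7 114.4 271.6] F [ 0.2 -0.2  0.2] M [-0.02  0.05 -0.05]
[ 0.    -0.004 -0.004 -0.001  0.    -0.   ]
[array([335.55178113, 208.21678502]), array([337.32142193, 213.74506127]), array([337.60966115, 216.30121701])]
```

View pics/s7.png

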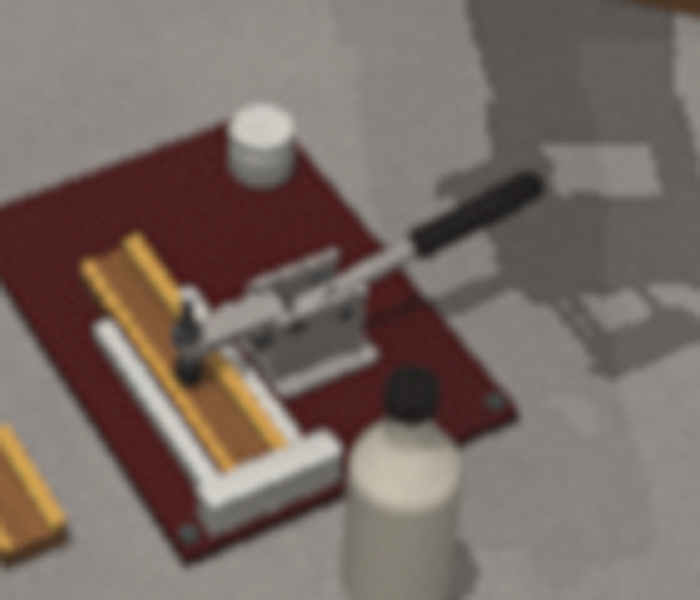

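View pics/w7.png

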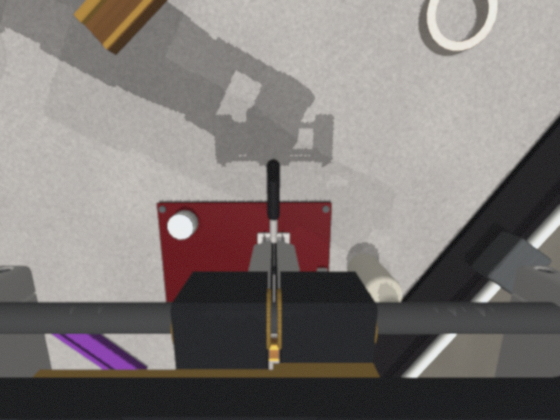

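The arm is clear of everything. The handle stayed down (tip (540,183) in the scene crop), the pad at (190,370) is on the moulding, and the moulding still butts the stop at about (255,450). The nail tin, glue bottle and offcut haven't moved. I'll hand in.

```bash
python3 - <<'E'
from station import job
print(job.hand_in())
E
```

```text
the job is handed in; nothing more can be done
None
```

I pushed the moulding along its channel with the closed fingertips until it butted against the end stop. Then I pushed the clamp handle over its dead point, lifted straight clear and handed in at about 12 s of the 40 s allowed.

- **Moulding:** at the stop, pushing harder raised the horizontal force to about 33 N without moving it. The later pictures show no gap at the stop.
- **Handle:** it left the fingertips at the dead point and stayed down. Its tip appeared within about 1 px of where I predicted it for 1.15 rad. At 1.07 rad the prediction is only about 2.6 px away, so this supports full lock but doesn't prove it by a wide margin.
- **Pad:** the last scene picture shows it down on the moulding. I couldn't measure how hard it presses.
- **Other things:** the nail tin, glue bottle and offcut look unmoved in the last pictures. The arm's path kept away from the tape, hammer, corner and jar, but I didn't measure them at the end.
- **Arm:** it finished at rest 0.27 m above the table, with essentially zero force on the tool.
- **Disagreement:** the first jig positions from the scene and top cameras differed by about 5 mm. The wrist camera matched the combined estimate to about 1 mm at the plate corners (about 3 mm at the fence ends), so I used the combined one.

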